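Slide a carrier box into the curing lane

TASK

Line the flat grey carrier box up with the curing lane and, with the fingertips, push it in between the two lamp rails until it rests squarely against the stop at the far end, with neither the box nor the robot touching either rail. Then press the round button beside the lane, which starts the lamps, all the way down and let it go; do not press it before the box is home. Only push: do not lift the box, and leave the tools and parts lying around where they are.

Things in the scene. Friction and masses are not known exactly. Their poses are not given: they have to be found in the camera images.
- lane: Curing lane, fixed: grey base plate 6 mm thick on the blue mat (mat top at z = 4 mm). Origin on the plate's underside below the middle of the lane's mouth; x down the lane to the stop, y left. Open apron before the mouth: x -180 to 0, 220 mm wide. Rails from x = 0 to 130 mm, inner faces at y = -60 and +60 mm. Stop: grey block 156 mm wide, face at x = 130, top 52 mm above the origin.
- rail_left: Left lamp rail (+y side), aluminium bar 130 x 14 x 24 mm with a glass strip, standing on the plate (top 30 mm above the lane's origin), fixed; origin at its underside, at its mouth end, half-way across its thickness; x down the lane. Must not be touched.
- rail_right: Right lamp rail (-y side), the same. Must not be touched.
- lane_mouth (a point): Point on the plate's top surface, middle of the lane's mouth, between the rails' near ends.
- lane_end (a point): Point on the plate's top surface, middle of the foot of the stop's face; 130 mm down the lane from lane_mouth.
- carrier: Carrier box: closed flat grey plastic box, 90 (x) x 96 (y) x 36 (z) mm, 0.25 to 0.5 kg, dark panel flush in its top. Origin at the centre of its underside. Stands loose on the apron, up to 25 mm off the lane's centre line and turned up to 0.25 rad; its x axis points roughly down the lane. It goes in that way round, with 12 mm of play on each side.
- carrier_center (a point): The centre of the carrier box, 18 mm above its underside. When the box is against the stop it lies 85 mm past lane_mouth along the lane.
- start (a joint): Travel of the button: 0 released, 0.006 m fully down; springs back; fully down takes about 4 N.
- start_top (a point): Centre of the top face of the round button, 28 mm across, metal, on a low round black housing that stands to the left or to the right of the lane (a square black power brick of like size, with no button, stands on the other side). It is pressed straight down.
- driver_a: Leave where it is. Precision screwdriver lying on the mat, 127 mm long, 16 mm thick; origin under the front end of its handle, x towards the tip.
- driver_b: Leave where it is. A second such screwdriver.
- screw_jar: Leave where it is. Small closed jar, 40 mm across, 45 mm high; origin at the centre of its underside.
- tape_roll: Leave where it is. Roll of tape lying flat, 56 mm across, 18 mm high; origin at the centre of its underside.
- handset: Leave where it is. Phone lying flat, 146 (x) x 70 x 8 mm; origin at the centre of its underside.
- board: Leave where it is. Green circuit board lying flat, 90 (x) x 60 x 4 mm; origin at the centre of its underside.
There are look-alikes about, which are no part of the job. There is more than one size of the carrier; the one meant has the size given above. What is shaped like the part that bears start but brown is not meant.

How it is judged:
On the way, in this order (a step that is already met when the one before it is completed fails the run):
1. the carrier box is home against the stop, square in the lane (x of carrier_center in the frame of lane above 0.08 m and y of carrier_center in the frame of lane between -0.012 and 0.012 m and angle between the x axis of carrier and the x axis of lane, either way round below 0.12 rad), for 0.2 s.
2. the button is pressed down (value of joint start above 0.004 m), for 0.05 s.
At the end, for the whole second after the job is handed in: The carrier box lies flat and at rest between the rails, its front within 5 mm of the stop, within 12 mm of the centre line and square to the lane within 0.12 rad; the button has been pressed (over 4 mm) after that and has come back up (all of step 1 and height (world z) of carrier_center below 0.034 m and linear speed of carrier below 0.01 m/s and value of joint start below 0.002 m); the robot touches nothing.
It fails at once if a rail is touched by the box, the robot or anything else (contact force between any of rail_left, rail_right and anything else above 0.2 N).
It fails at once if the carrier box is lifted (more than 6 mm) or tipped (height (world z) of carrier_center above 0.034 m or angle between carrier's own z axis and vertical above 0.15 rad).
It fails at once if the button is pressed before the box is home (value of joint start above 0.003 m and x of carrier_center in the frame of lane below 0.078 m).
It fails at once if a bystander is disturbed (moved over 15 mm) (distance of any of driver_a, driver_b, screw_jar, tape_roll, handset, board from where it was at the start of the episode above 0.015 m).
It also fails if it takes over 72 s, if anything falls off the work surface, if the arm or the gripper's body presses on something with over 40 N, if the wrist force passes 120 N, or if a joint passes its speed limit or range.

ROBOT

A 7-joint arm with a two-finger parallel gripper is mounted at the origin on the work surface. World frame = base frame: x ahead of the robot, y to its left, z up, the work surface at z = 0. Lengths are in m, angles in rad, forces in N, time in s.
With the tool pointing down it reaches from about 0.35 to 0.9 m from the base axis. Payload 19.9 kg.
Tool frame: the origin (TCP) lies between the finger pads; the fingertips stand 19 mm ahead of it and the grasp point (between the pads) is the TCP; z points along the fingers, y is the line along which they close (so a half turn about z gives the same grasp; the last joint's range is limited). The gripper opens to 94 mm and grips with 3 to 60 N. Pads are 16 mm wide; open, the fingers measure 119 mm over their backs; the gripper's body (75 mm by 177 mm) begins 78 mm behind the grasp point.
Start: joints at [1.143, 0.417, -0.01, 1.614, 0.005, 1.111, -0.053], TCP at [0.235, -0.579, 0.224] pointing down, gripper open.
Joint ranges: [-2.81, 2.81], [-0.39, 2.02], [-1.27, 1.25], [0.06, 2.57], [-1.19, 4.33], [0.19, 2], [-2.82, 2.82]. Speed limits (rad/s): [1.89, 1.89, 2.39, 2.39, 3.01, 3.01, 3.01].

INTERFACE

Orientations are given as a 3x3 rotation matrix whose columns are the frame's x, y, z axes.
In Python, from rig import robot gives the robot as it stands. Calls block until the motion is done:
- robot.move_ptp(position, orientation): joint-space move of the TCP to a pose.
- robot.move_linear(position, velocity=0.15, frame=None, threshold=None): straight line of the TCP; frame=None keeps the orientation; velocity is the mean speed in m/s. With threshold (N) it stops when the force on the tool has changed by that much, and returns True; else False.
- robot.goto_joints(angles): joint-space move.
- robot.gripper_to(opening): finger opening in m; the grip force is fixed at half the most; returns when the fingers have stopped.
- robot.pause(seconds).
- robot.ik(position, orientation): joint angles nearest the present ones, or None.
- robot.get_state(): the state.
- robot.grab_frame(name): name is "scene" or "top" or "wrist"; returns the picture (400x640x3 uint8, red, green, blue); there is no depth.
- robot.camera_info(name): a dict with "fx", "fy", "cx", "cy" (pixels), "dist" ([k1, k2, p1, p2, k3] as OpenCV has them; the pictures are not rectified), "rvec" (rotation vector, rad) and "tvec" (3), from world to camera coordinates, as OpenCV has them. Camera axes: x right, y down, z forward; pixel columns grow to the right and rows downward; lengths in m; the calibration is good to about 2 mm. A picture is of the moment at which its call begins: read the wrist's pose just before it. camera_info takes no time and is no camera call; for the wrist camera it gives the pose at the moment of the call.
A pose or a line that the arm cannot do raises robot.PlanningError and nothing moves.
- robot.sign_off(): hands the job in; it is judged then, once.
The state is a dict: "time": time; "qpos": joint angles; "joint_vel": joint speeds; "effort": joint torques, N m; "ee_pos": TCP position; "tool_rot": TCP orientation; "force": force on the tool from outside, world axes, zero at the start; "moment": the same for the moment, N m; "opening": finger opening in m; "grasp_force": force on a finger pad.
Only numpy, scipy, OpenCV 4.12 (cv2) and the standard library are available. Lean on these libraries where they do the work, as an engineer would, in place of code of your own. Each camera call takes 0.05 s, during which the arm holds its last target. There are 200 camera calls.

## Working session

There is one attempt and no reset: what is moved stays moved. The work goes in short steps, each a Python script; the robot and the scene stay as the last script left them, time stands still between calls to the robot, and variables do not carry over. Pictures are saved under pics/ and viewed, at most 10 in all, crops included, and the job is handed in when it is done.

```bash
mkdir -p pics; cat > h.py <<'E'
import numpy as np, cv2
from rig import robot
def cam(n):
    c=robot.camera_info(n); K=np.array([[c['fx'],0,c['cx']],[0,c['fy'],c['cy']],[0,0,1.]])
    return K,np.array(c['dist'],float),np.array(c['rvec'],float),np.array(c['tvec'],float)
def save(n,f):
    c=cam(n); im=robot.grab_frame(n); cv2.imwrite('pics/'+f,im[...,::-1]); return im,c
def topix(c,P):
    return cv2.projectPoints(np.array(P,float).reshape(-1,3),c[2],c[3],c[0],c[1])[0].reshape(-1,2)
def toworld(c,px,z):
    u=cv2.undistortPoints(np.array(px,float).reshape(-1,1,2),c[0],c[1]).reshape(-1,2)
    R=cv2.Rodrigues(c[2])[0]; o=-R.T@c[3].reshape(3)
    d=np.c_[u,np.ones(len(u))]@R
    return o+d*((z-o[2])/d[:,2])[:,None]
E
python3 - <<'E'
from h import *
for n in('top','scene'):
    im,c=save(n,n+'0.png'); R=cv2.Rodrigues(c[2])[0]; print(n,-R.T@c[3].reshape(3),c[0][0,0])
print(robot.get_state()['tool_rot'],robot.get_state()['time'])
E
```

```text
top [ 0.20535611 -0.03160813  1.22247282] 462.35922016420227
scene [1.09300328 0.25888074 0.67407506] 379.1152870443351
[[ 9.26498618e-01  3.76297843e-01 -4.94163669e-04]
 [ 3.76298154e-01 -9.26498134e-01  9.52630262e-04]
 [-9.93690051e-05 -1.06856350e-03 -9.99999424e-01]] 0.1
```

View pics/top0.png

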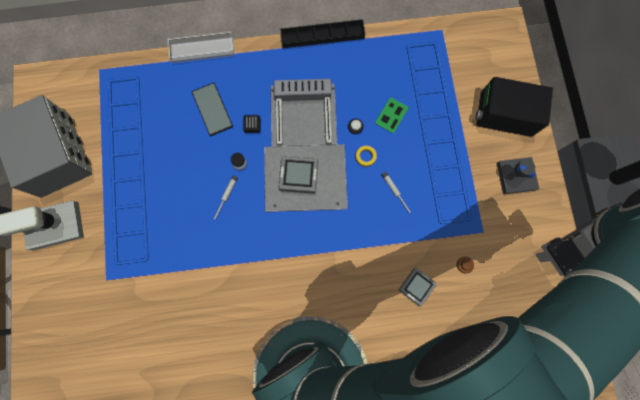

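View pics/scene0.png

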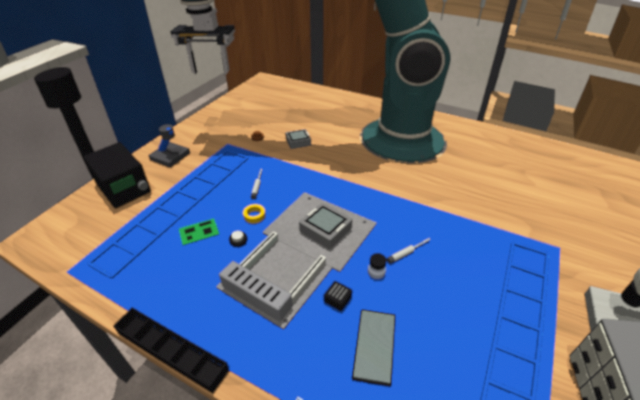

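The top view shows the carrier candidates: grey box on the apron at (298,174), and a smaller one on the wood at (418,287). The one on the apron fits (size, and it stands on the apron). The button candidates are the metal cap on black at (356,126), the brown look-alike at (465,265), the square brick at (252,123) and the jar with a black lid at (238,160). (356,126) fits. I'll confirm both in one enlarged crop.

```bash
python3 - <<'E'
from h import *
im=cv2.imread('pics/top0.png'); c=cam('top')
cv2.imwrite('pics/crop0.png',cv2.resize(im[65:220,225:415],None,fx=4,fy=3.87,interpolation=cv2.INTER_CUBIC)[:600,:800])
print(toworld(c,[(298,174),(356,126)],.04).round(3).tolist())
print(toworld(c,[(265,146),(345,144),(346,209),(266,211)],.01).round(3).tolist())
E
```

```text
[[0.511, -0.03, 0.04], [0.624, -0.201, 0.04]]
[[0.609, 0.05, 0.01], [0.587, -0.168, 0.01], [0.407, -0.146, 0.01], [0.429, 0.066, 0.01]]
```

View pics/crop0.png

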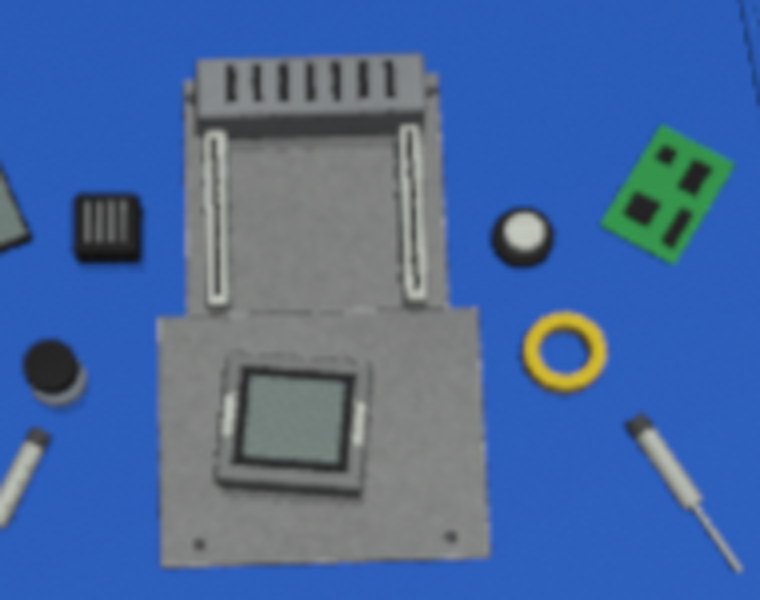

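The crop confirms it: the carrier with its flush panel on the apron, slightly left of centre and turned, and a metal-capped button on a round black housing right of the lane. Next is a close look with the wrist camera, with the tool aligned to the lane.

```bash
python3 - <<'E'
from h import *
def Rt(a): # tool down, tool x along lane heading a
    c,s=np.cos(a),np.sin(a); return np.array([[c,s,0],[s,-c,0],[0,0,-1.]])
R=Rt(-.11)
for p in ([.52,-.06,.40],[.5,-.06,.34]):
    q=robot.ik(p,R); print(q)
    if q is not None: robot.move_ptp(p,R); break
im,c=save('wrist','w0.png'); print(-cv2.Rodrigues(c[2])[0].T@c[3],robot.get_state()['time'])
E
```

```text
[ 0.44291869  0.1370756  -0.434972    1.59742312  0.05827505  1.41997272
 -1.67802474]
[ 0.59068465 -0.06965437  0.56009404] 2.3583
```

View pics/w0.png

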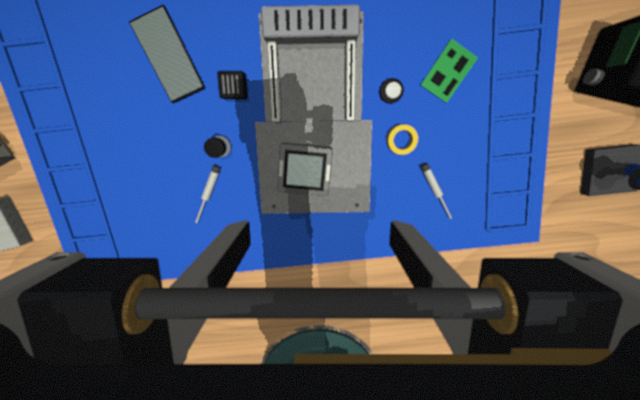

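The wrist view shows the lane upright at top centre, with the box at (305,170) and the button at (391,90). It is far off, so I'll get lower and further back for an accurate fit.

```bash
python3 - <<'E'
from h import *
def Rt(a):
    c,s=np.cos(a),np.sin(a); return np.array([[c,s,0],[s,-c,0],[0,0,-1.]])
R=Rt(-.11)
for p in ([.42,-.05,.20],[.44,-.05,.22],[.46,-.05,.24]):
    q=robot.ik(p,R)
    if q is not None: robot.move_ptp(p,R); print(p); break
im,c=save('wrist','w1.png'); np.savez('w1.npz',K=c[0],d=c[1],r=c[2],t=c[3])
cv2.imwrite('pics/w1c.png',cv2.resize(im[:300,120:520,::-1],None,fx=2,fy=2,interpolation=cv2.INTER_CUBIC))
E
```

```text
[0.42, -0.05, 0.2]
```

View pics/w1c.png

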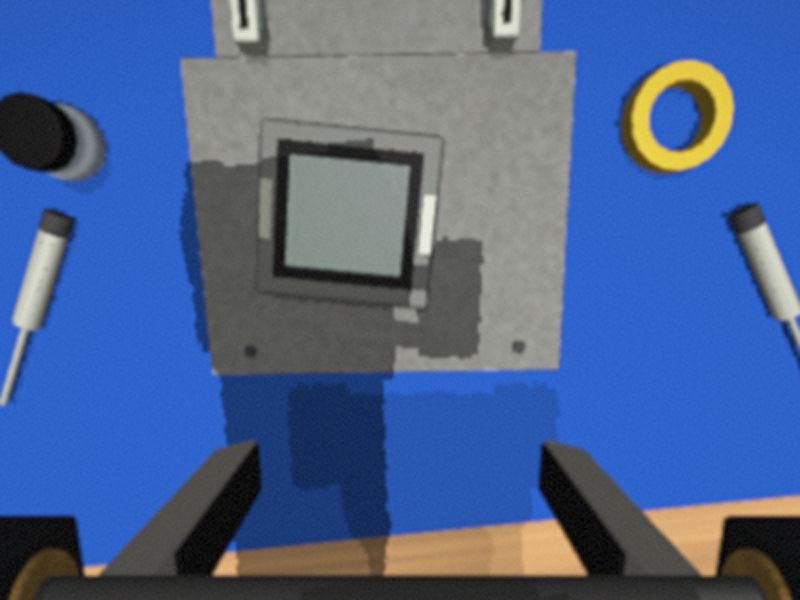

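The wrist close-up shows the apron corners in crop pixels at (181,59), (575,52), (559,368), (213,374). The box top is at (264,120), (443,136), (427,306), (258,291), and the rail near ends are at the top. I'll fit both poses.

```bash
cat >> h.py <<'E'
from scipy.optimize import least_squares
def fit(c,px,obj,x0):
    obj=np.array(obj,float)
    def res(p):
        cs,s=np.cos(p[2]),np.sin(p[2])
        W=np.c_[p[0]+cs*obj[:,0]-s*obj[:,1],p[1]+s*obj[:,0]+cs*obj[:,1],obj[:,2]]
        return (topix(c,W)-px).ravel()
    r=least_squares(res,x0); return r.x,r.fun.reshape(-1,2)
def Rt(a):
    c,s=np.cos(a),np.sin(a); return np.array([[c,s,0],[s,-c,0],[0,0,-1.]])
def inlane(L,p):
    d=np.array(p)[:2]-L[:2]; c,s=np.cos(L[2]),np.sin(L[2]); return np.array([c*d[0]+s*d[1],-s*d[0]+c*d[1]])
def tow(L,x,y,z):
    c,s=np.cos(L[2]),np.sin(L[2]); return np.array([L[0]+c*x-s*y,L[1]+s*x+c*y,z])
E
python3 - <<'E'
from h import *
f=np.load('w1.npz'); c=(f['K'],f['d'],f['r'],f['t'])
k=lambda a:np.array(a,float)/2+[120,0]
px=k([(181,59),(575,52),(559,368),(213,374),(234,41),(262,39),(491,38),(519,36)])
ob=[(0,.11,.01),(0,-.11,.01),(-.18,-.11,.01),(-.18,.11,.01),(0,.074,.034),(0,.06,.034),(0,-.06,.034),(0,-.074,.034)]
L,r=fit(c,px,ob,[.6,-.06,-.1]); print('lane w',L,'\n',r.round(1).tolist())
print('apron only',fit(c,px[:4],ob[:4],L)[0])
bx=k([(264,120),(443,136),(427,306),(258,291)])
B,r=fit(c,bx,[(.045,.048,.046),(.045,-.048,.046),(-.045,-.048,.046),(-.045,.048,.046)],[.5,-.03,-.1]); print('box',B,r.round(1).tolist())
print('box in lane',inlane(L,B),B[2]-L[2])
# top view: apron + rails (crop scale 4,3.87 offset 225,65)
ct=cam('top'); kt=lambda a:np.array(a,float)/[4,3.87]+[225,65]
pt=kt([(158,318),(478,308),(490,556),(161,567),(217,305),(416,299),(217,131),(409,125)])
ot=ob[:4]+[(0,.067,.034),(0,-.067,.034),(.13,.067,.034),(.13,-.067,.034)]
Lt,r=fit(ct,pt,ot,L); print('lane top',Lt,r.round(1).tolist())
bt=toworld(ct,kt([(524,231)]),.03)[0]; print('button',bt,inlane(Lt,bt))
E
```

```text
lane w [ 0.59590568 -0.05896929 -0.09471142] 
 [[-0.6, -0.7], [1.0, -0.7], [0.0, 0.7], [-0.5, 0.4], [-0.8, 0.2], [-1.2, 1.0], [1.2, -0.6], [0.9, 0.2]]
apron only [ 0.5957039  -0.05884813 -0.0932036 ]
box [ 0.51037224 -0.03387201 -0.19755917] [[-2.1, -1.8], [2.0, -0.9], [1.2, 1.8], [-1.1, 1.7]]
box in lane [-0.08752354  0.01689591] -0.10284774662501771
lane top [ 0.59593199 -0.05747529 -0.09447732] [[-0.1, -0.2], [0.1, -0.1], [0.2, 0.5], [-0.2, 0.2], [0.2, -0.1], [0.2, -0.0], [-0.6, -0.3], [0.1, -0.2]]
button [ 0.63128179 -0.20341091  0.03      ] [ 0.04895926 -0.14195   ]
```

Lane pose is about (0.596, -0.058, -0.0945), and the two views agree. The box sits 16 mm left and is turned -0.10 rad. First I'll push from its left side with two fingertips, which centres and squares it on the apron.

```bash
echo 'L=np.array([.5959,-.0580,-.0945])' >> h.py; python3 - <<'E'
from h import *
robot.gripper_to(.05)
R=Rt(L[2]-np.pi/2)
for a in (-np.pi/2,np.pi/2):
    R=Rt(L[2]+a)
    q=[robot.ik(tow(L,-.0875,y,z),R) for y,z in((.098,.14),(.098,.035),(.056,.035))]
    print(a,[None if v is None else v.round(2).tolist() for v in q])
    if all(v is not None for v in q): break
robot.move_ptp(tow(L,-.0875,.098,.14),R)
print(robot.move_linear(tow(L,-.0875,.098,.035),velocity=.1,threshold=8))
print(robot.get_state()['ee_pos'],robot.get_state()['force'].round(1) )
print(robot.move_linear(tow(L,-.0875,.057,.035),velocity=.03,threshold=15),inlane(L,robot.get_state()['ee_pos']),robot.get_state()['force'])
print(robot.move_linear(tow(L,-.0875,.098,.035),velocity=.08),inlane(L,robot.get_state()['ee_pos']))
robot.move_linear(tow(L,-.0875,.098,.14),velocity=.15)
R=Rt(L[2]); print([robot.ik(tow(L,-.172,0,z),R) is not None for z in(.2,.14,.035)])
robot.move_ptp(tow(L,-.172,0,.2),R)
im,c=save('wrist','w2.png'); np.savez('w2.npz',K=c[0],d=c[1],r=c[2],t=c[3]); print(robot.get_state()['time'])
cv2.imwrite('pics/w2c.png',cv2.resize(im[:300,120:520,::-1],None,fx=2,fy=2,interpolation=cv2.INTER_CUBIC))
E
```

```text
-1.5707963267948966 [[0.69, 0.57, -1.08, 1.93, 0.6, 1.01, 2.38], [-0.84, 0.71, 0.9, 2.03, -0.79, 0.8, -2.7], [-0.64, 0.61, 0.71, 2.04, -0.62, 0.71, -2.77]]
False
[0.51836973 0.04785357 0.03548889] [0.3 0.3 0.1]
False [-0.0874731   0.05690723] [ 0.07974935  0.92251724 -0.23979106]
False [-0.08753111  0.0979356 ]
[True, True, True]
15.2917
```

View pics/w2c.png

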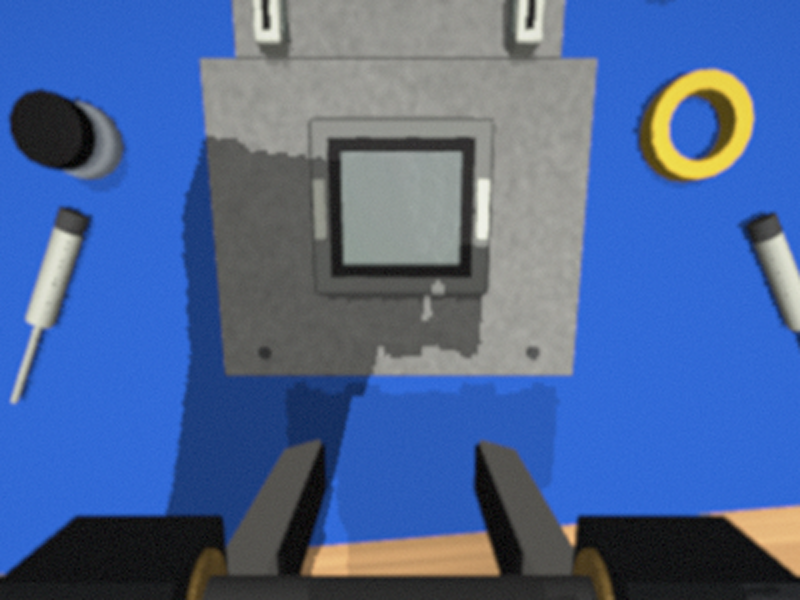

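The box is now square to the lane and about 1 mm right of the centre line: box edges at 309/494 against apron edges at 201/597. Next I'll push from behind to just before the mouth and check.

```bash
python3 - <<'E'
from h import *
robot.move_linear(tow(L,-.172,-.001,.035),velocity=.15,threshold=8)
print(robot.move_linear(tow(L,-.105,-.001,.035),velocity=.04,threshold=15),inlane(L,robot.get_state()['ee_pos']),robot.get_state()['force'])
im,c=save('wrist','w3.png'); np.savez('w3.npz',K=c[0],d=c[1],r=c[2],t=c[3]); print(robot.get_state()['time'])
cv2.imwrite('pics/w3c.png',cv2.resize(im[:300,120:520,::-1],None,fx=2,fy=2,interpolation=cv2.INTER_CUBIC))
E
```

```text
False [-0.10494849 -0.00099757] [-1.24831379  0.68691562 -0.36803422]
18.4167
```

View pics/w3c.png

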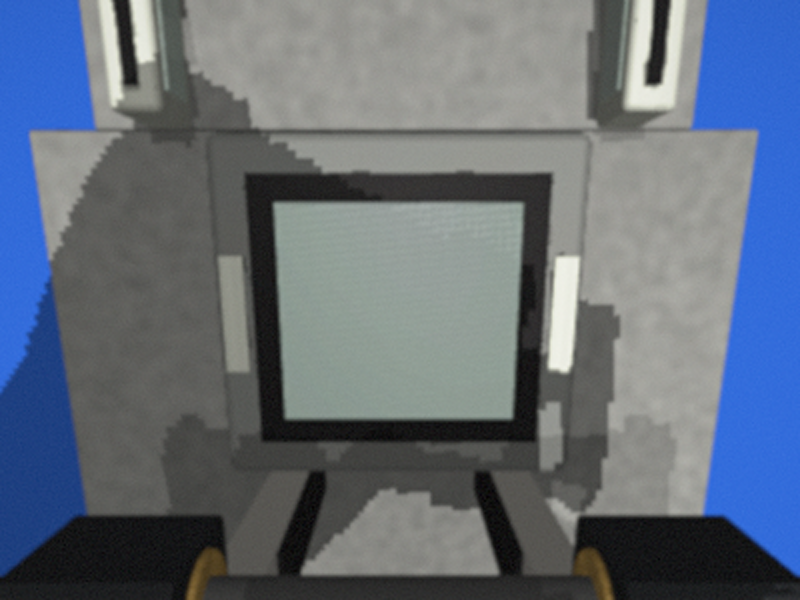

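The box is square at the mouth: front edges at 207/590 against rail inner edges at about 160/627, so it is within 1.5 mm of centre. I'll push it home.

```bash
python3 - <<'E'
from h import *
robot.move_linear(tow(L,.015,-.001,.035),velocity=.05,threshold=15)
print(robot.move_linear(tow(L,.045,-.001,.035),velocity=.02,threshold=10),inlane(L,robot.get_state()['ee_pos']),robot.get_state()['force'])
robot.pause(.4)
x=inlane(L,robot.get_state()['ee_pos'])[0]; print(robot.get_state()['force'])
robot.move_linear(tow(L,x-.06,-.001,.035),velocity=.08)
robot.move_linear(tow(L,x-.06,-.001,.16),velocity=.15)
im,c=save('wrist','w4.png'); np.savez('w4.npz',K=c[0],d=c[1],r=c[2],t=c[3]); print(robot.get_state()['time'])
cv2.imwrite('pics/w4c.png',cv2.resize(im[:300,120:520,::-1],None,fx=2,fy=2,interpolation=cv2.INTER_CUBIC))
E
```

```text
True [ 0.03128595 -0.00109656] [ 1.32979852 -1.18228317 -0.01322833]
[-0.33241645 -0.40143918 -0.89465028]
24.2167
```

View pics/w4c.png

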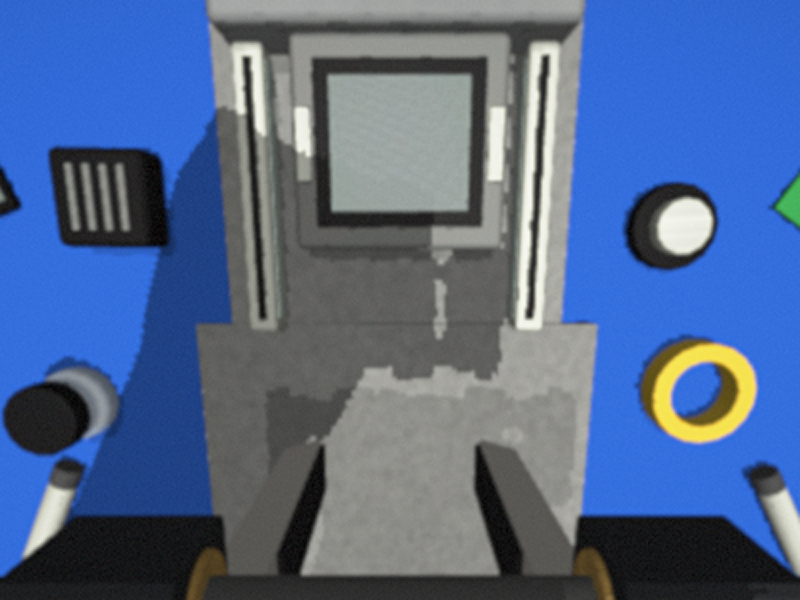

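The box sits between the rails with clear gaps (edges 290/510 against rails at about 265/530), its front at the stop's foot. The button cap is at crop (685,226). I'll check the numbers and triangulate the button from the two views.

```bash
python3 - <<'E'
from h import *
f=np.load('w4.npz'); c=(f['K'],f['d'],f['r'],f['t']); k=lambda a:np.array(a,float)/2+[120,0]
ob=[(.045,.048,.046),(.045,-.048,.046),(-.045,-.048,.046),(-.045,.048,.046)]
B,r=fit(c,k([(290,35),(510,34),(501,247),(301,248)]),ob,[.68,-.06,-.1])
# lane from same picture: mouth line ends, rail near/far ends (mid-top)
l=[(0,.11,.01),(0,-.11,.01),(0,.067,.034),(0,-.067,.034),(.13,.067,.034),(.13,-.067,.034)]
M,rm=fit(c,k([(198,325),(597,324),(263,327),(529,327),(247,43),(546,42)]),l,L)
print(B,M,'box in lane',inlane(M,B),inlane(L,B),B[2]-M[2],r.round(1).tolist(),rm.round(1).tolist())
ct=cam('top'); pt=np.array([(524/4+225,231/3.87+65)]); pw=k([(685,226)])
s=least_squares(lambda p:np.r_[(topix(c,p)-pw).ravel(),(topix(ct,p)-pt).ravel()],[.63,-.2,.03]); print('button',s.x,s.fun,inlane(L,s.x))
for z in(.02,.03,.04):print(z,toworld(c,pw,z)[0])
E
```

```text
[ 0.67987068 -0.06857399 -0.0902635 ] [ 0.59604065 -0.05879651 -0.09402677] box in lane [ 0.08437772 -0.00186363] [ 0.08459377 -0.00260338] 0.003763270602338803 [[-1.3, -1.0], [1.4, -1.2], [1.3, 1.4], [-1.4, 1.5]] [[-1.3, -0.4], [0.7, -0.1], [0.6, 1.8], [0.2, 1.7], [-0.5, -1.2], [0.2, -0.9]]
button [ 0.63293669 -0.20465164  0.028031  ] [-0.11008998  0.10217034  0.2966738  -0.36973478] [ 0.0507094  -0.14250255]
0.02 [ 0.63288327 -0.20864039  0.02      ]
0.03 [ 0.63305766 -0.20380333  0.03      ]
0.04 [ 0.63323205 -0.19896627  0.04      ]
```

The box is home (x = 0.0845, y = -0.002, square). Now I'll press the button with the fingers closed.

```bash
python3 - <<'E'
from h import *
p=np.array([.6330,-.2042]); R=Rt(L[2])
robot.gripper_to(0.0)
robot.move_ptp([*p,.12],R)
robot.move_linear([*p,.066],velocity=.1,threshold=6)
hit=robot.move_linear([*p,.049],velocity=.01,threshold=1.5); s=robot.get_state(); print(hit,s['ee_pos'][2]-.019,s['force'])
hit=robot.move_linear([*p,s['ee_pos'][2]-.014],velocity=.015,threshold=12); s=robot.get_state(); print(hit,s['ee_pos'][2]-.019,s['force'])
robot.pause(.15); s=robot.get_state(); print(s['ee_pos'][2]-.019,s['force'])
robot.move_linear([*p,.15],velocity=.1)
robot.move_linear(tow(L,-.10,-.05,.16),velocity=.2)
im,c=save('wrist','w5.png'); print(robot.get_state()['time'])
cv2.imwrite('pics/w5c.png',cv2.resize(im[:300,120:520,::-1],None,fx=2,fy=2,interpolation=cv2.INTER_CUBIC))
E
```

```text
False 0.030054452425058015 [ 0.57198436  0.45015841 -0.45900853]
True 0.0201910637155821 [-2.13459593  1.90934182 11.1691977 ]
0.020174921110716813 [-2.54487404  1.83252511 11.96737715]
31.5167
```

View pics/w5c.png

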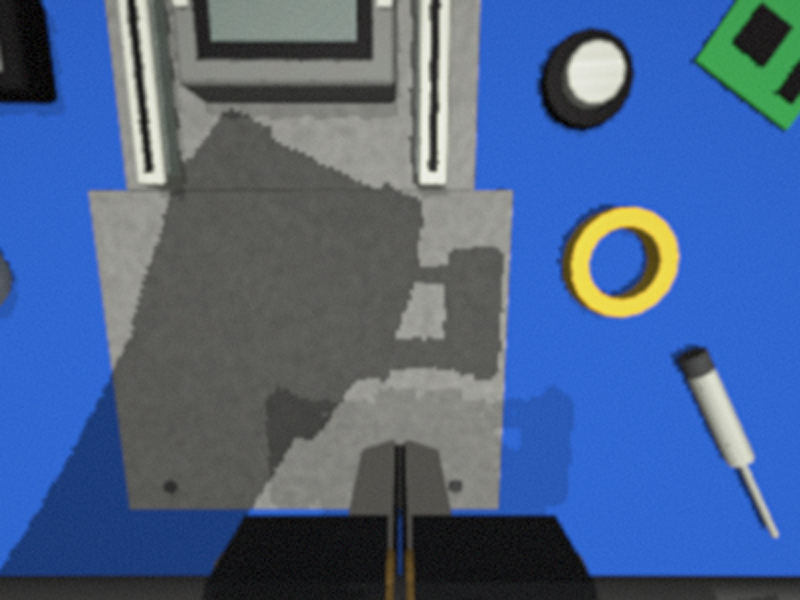

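The box is undisturbed between the rails and the button cap is up at (597,72). The press ended on a hard stop at 12 N. I'll confirm the travel with a stepped second press, which does no harm, then hand in.

```bash
python3 - <<'E'
from h import *
p=np.array([.6330,-.2042]); R=Rt(L[2])
robot.move_linear([*p,.12],velocity=.2)
robot.move_linear([*p,.050],velocity=.1,threshold=8)
robot.pause(.2); f0=robot.get_state()['force'][2]
for z in np.arange(.048,.0385,-.001):
    h=robot.move_linear([*p,z],velocity=.02,threshold=14); robot.pause(.15); s=robot.get_state()
    print(round(s['ee_pos'][2]-.019,4),round(s['force'][2]-f0,2),h)
    if s['force'][2]-f0>9: break
robot.move_linear([*p,.15],velocity=.1); robot.pause(.5); print(robot.get_state()['time'])
E
```

```text
0.029 -0.52 False
0.028 -1.18 False
0.027 -1.01 False
0.0261 -0.28 False
0.0251 2.26 False
0.024 1.81 False
0.023 1.14 False
0.022 3.0 False
0.0211 2.88 False
0.0203 7.93 False
39.3833
```

Contact was at 26 mm and the hard stop at 20 mm, so the full 6 mm of travel was reached. Handing in.

```bash
python3 -c "
from h import *
print(robot.sign_off())"
```

```text
the job is handed in; nothing more can be done
None
```

The job is handed in: the carrier box is home and square against the stop with clear gaps to both rails, and the button was then pressed its full 6 mm (twice, the second time to check the travel) and let go; the sign-off call gave no verdict.

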